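Lay out the bench for plate pipetting

TASK

Lay out the bench around the well plate, left, right and behind being as the robot sees it: stand the amber bottle behind the plate's far left corner and the squat jar behind its far right corner, both in line with the plate's short edges and about 25 mm clear of its far edge, and the tall vial in the same row midway between them. Stand the short vial in the middle of the stirrer's round top. The vials must be pulled up out of the sprung clip strip; set everything down gently and upright, and leave the dropper vial in its clip and the dish and tape roll where they are.

Things in the scene. Friction and masses are not known exactly. Their poses are not given: they have to be found in the camera images.
- plate: 24-well plate, clear on white, fixed: 86 mm along its x, 128 mm along its y, 16 mm high. Origin: centre of its underside. Its x points away from the robot (to its far long edge, at x = +43 mm), its y to the robot's left (short edges at y = +64 and -64 mm); turned by at most 0.3 rad.
- stirrer: magnetic stirrer, fixed, a white box 120 by 120 mm, with a round white ceramic top plate 104 mm in diameter in its middle whose upper face is 52 mm above the bench. A dark knob of 22 mm on the side facing the robot. Origin: centre of its underside, below the middle of the top plate; z up.
- strip: aluminium clip strip, fixed, 60 mm along x, 166 mm along y, three sprung clips at y = -52, 0, +52 mm, each holding a vial whose underside is 5 mm above the bench. Jaws press from +x and -x and reach 24 mm above the bench. Origin: centre of its underside. Its x points away from the robot, turned by at most 0.35 rad.
- bottle: amber glass bottle with a black screw cap, standing loose: body 46 mm in diameter up to 60 mm, cap 34 mm in diameter from 72 to 94 mm height. 0.13 to 0.25 kg. Origin: centre of its underside; z up. Its place: 25 mm gap behind the plate, centred in line with the plate's left short edge (x = +91, y = +64 mm in the plate's frame).
- jar: squat glass jar with a wide white lid, standing loose: body 53 mm in diameter, lid 56 mm in diameter from 34 to 52 mm height. 0.1 to 0.21 kg. Origin: centre of its underside; z up. Its place: 25 mm gap behind the plate, centred in line with the plate's right short edge (x = +96, y = -64 mm in the plate's frame).
- tall_vial: slim vial, tallest in the strip: 95 mm high, clear body, white cap 20 mm in diameter over its top 18 mm, about 30 g. Foot 24 mm in diameter, 6 mm high, tapering to the 17 mm body; clipped down in the strip: pull straight up (yields at about 5 N, free after 15 mm). Origin: centre of its underside. Place: midway between bottle and jar, in their row (x = +91, y = 0 in the plate's frame).
- short_vial: short vial with a wide cap: 66 mm high, clear body, white cap 29 mm in diameter over its top 18 mm, about 30 g. Foot 24 mm in diameter, 6 mm high, tapering to the 17 mm body; clipped down in the strip: pull straight up (yields at about 5 N, free after 15 mm). Origin: centre of its underside. Its place: the middle of the stirrer's top.
- dropper_vial: vial with a black rubber dropper bulb (14 mm in diameter, top at 87 mm height), in the third clip of the strip. Stays there. Origin: centre of its underside.
- dish: flat round culture dish, 58 mm in diameter, 13 mm high, loose on the bench in front of the plate. Stays there. Origin: centre of its underside.
- tape: roll of white paper tape lying flat, 48 mm outside, 28 mm inside diameter, 18 mm high, loose on the bench in front of the plate. Stays there. Origin: centre of its underside.
Things that resemble listed ones, but are neither listed nor needed, are in the scene too. What is meant by the bottle is not blue or red, and is the smaller of those in its own colour.

How it is judged (in metres and radians):
At the end, for the whole second after the job is handed in: In the plate's frame (mm) bottle at (91, 64), jar at (96, -64), tall vial at (91, 0), each within 15 in x and y; short vial on the stirrer within 15 mm of its centre; all upright within 0.12 rad, released, at rest; dish and tape moved under 20 mm, dropper vial under 15 mm (x of bottle in the frame of plate between 0.076 and 0.106 m and y of bottle in the frame of plate between 0.049 and 0.079 m and height (world z) of bottle between -0.004 and 0.004 m and x of jar in the frame of plate between 0.081 and 0.111 m and y of jar in the frame of plate between -0.079 and -0.049 m and height (world z) of jar between -0.004 and 0.004 m and x of tall_vial in the frame of plate between 0.076 and 0.106 m and y of tall_vial in the frame of plate between -0.015 and 0.015 m and height (world z) of tall_vial between -0.004 and 0.004 m and horizontal distance between short_vial and stirrer below 0.015 m and height (world z) of short_vial between 0.048 and 0.057 m and angle between each of bottle, jar, tall_vial, short_vial's own z axis and vertical below 0.12 rad and linear speed of each of bottle, jar, tall_vial, short_vial below 0.02 m/s and contact force between each of bottle, jar, tall_vial, short_vial and the fingers below 0.05 N and distance of each of dish, tape from where it was at the start of the episode below 0.02 m and distance of dropper_vial from where it was at the start of the episode below 0.015 m); the robot touches nothing.
It fails at once if bottle, jar or a vial is dropped or knocked over: it moves faster than 0.6 m/s while not in the fingers ((linear speed of bottle above 0.6 m/s and contact force between bottle and the fingers below 0.05 N) or (linear speed of jar above 0.6 m/s and contact force between jar and the fingers below 0.05 N) or (linear speed of tall_vial above 0.6 m/s and contact force between tall_vial and the fingers below 0.05 N) or (linear speed of short_vial above 0.6 m/s and contact force between short_vial and the fingers below 0.05 N)).
It fails at once if the dish or the tape roll is shifted by more than 20 mm, or the dropper vial by more than 15 mm (distance of any of dish, tape from where it was at the start of the episode above 0.02 m or distance of dropper_vial from where it was at the start of the episode above 0.015 m).
It also fails if it takes over 112 s, if anything falls off the work surface, if the arm or the gripper's body presses on something with over 40 N, if the wrist force passes 120 N, or if a joint passes its speed limit or range.

ROBOT

A 6-joint arm with a two-finger parallel gripper is mounted at the origin on the work surface. World frame = base frame: x ahead of the robot, y to its left, z up, the work surface at z = 0. Lengths are in mm, angles in rad, forces in N, time in s.
With the tool pointing down it reaches from about 275 to 1000 mm from the base axis. Payload 8.4 kg.
Tool frame: the origin (TCP) lies at the very end of the fingers, on their centre line; the grasp point (between the pads) lies 19 mm behind it; z points along the fingers, y is the line along which they close (so a half turn about z gives the same grasp; the last joint's range is limited). The gripper opens to 85 mm and grips with 20 to 120 N. Pads are 22 mm wide; open, the fingers measure 114 mm over their backs; the gripper's body (76 mm by 85 mm) begins 54 mm behind the grasp point. The pads swing forward as they close: fully open they stand 13 mm farther back than shut.
Start: joints at [-1.172, 0.353, 1.633, -0, 1.155, -0.002], TCP at [243.846, -575.471, 231.281] pointing down, gripper open.
Joint ranges: [-2.63, 2.63], [-0.92, 2.1], [0.06, 2.66], [-1.3, 4.44], [0, 2.69], [-3.02, 3.02]. Speed limits (rad/s): [2.22, 2.22, 2.79, 3.14, 3.14, 3.14].

INTERFACE

Orientations are given as [roll, pitch, yaw] about the fixed x, y, z axes, in that order (R = Rz(yaw) Ry(pitch) Rx(roll)).
In Python, from rig import sensors, grab_frame, camera_params, order gives the robot as it stands. The module is installed in compiled form; this text tells all that it offers.
- The arm moves only by the tool move_arm, never from a script. Its argument "motion" is a list of rows, each a list of 7 numbers: the turn, a rotation vector about the tool's x, y, z in fractions of the full range, 1 being pi rad, then the shift along the tool's x, y, z in a scale on which 1.0 is 1 m, then the finger opening in m, from 0 to 0.0854. A call has 1 to 8 rows; each row is the pose to reach, as a shift and turn from the pose commanded when the call began, along the tool's axes at that moment; what a row does not reach only later rows make up. A row lasts 1/8 s, in which the tool goes at most 62.5 mm and 10.7 degrees, less where a joint would pass 70% of its speed; a pose out of reach is approached as far as the arm can. A shift or turn number past 1, either way, is cut back to 1. A call with a gripper value outside its range is refused whole. The fingers move at their own pace and stop on an object; "grip_force" is the grip in N (left out, the last holds). Time passes only in rows, so rows that repeat a pose let the fingers close. It gives the time, the measured TCP pose, the force, the opening and the grip force at its end, in the units of the state.
- sensors.sense(): the state, without advancing time (a new reading comes with each control period).
- grab_frame(name): name is "side" or "top" or "wrist"; returns (picture, depth): 480x640x3 uint8, red, green, blue; 480x640 float32, mm along the optical axis (not along the pixel's ray), 0 where there is no reading.
- camera_params(name): a dict with "camera_matrix" (3x3 intrinsics, pixels), "k1" (the pictures are not rectified: a ray, as slopes to the right and down, at radius r is drawn at 1 + k1 r^2 times it, then the intrinsics apply), "world_from_camera" (4x4, takes a point from camera to world coordinates). Camera axes: x right, y down, z forward; pixel columns grow to the right and rows downward; lengths in mm; the calibration is good to about 2 mm. A picture is of the moment at which its call begins: read the wrist's pose just before it. camera_params takes no time and is no camera call; for the wrist camera it gives the pose at the moment of the call.
- order.sign_off(): hands the job in; it is judged then, once.
The state is a dict: "clock": time; "qpos": joint angles; "qvel": joint speeds; "joint_efforts": joint torques, N m; "eef_pos": TCP position; "tcp_rot": TCP orientation; "contact_force": force on the tool from outside, world axes, zero at the start; "wrist_torque": the same for the moment, N m; "opening": opening from 0.0 (shut) to 1.0 (fully open); "grasp_force": force on a finger pad.
Only numpy, scipy, OpenCV 4.12 (cv2) and the standard library are available. Lean on these libraries where they do the work, as an engineer would, in place of code of your own. Each camera call takes 0.05 s, during which the arm holds its last target. There are 200 camera calls.

## Working session

There is one attempt and no reset: what is moved stays moved. The work goes in short steps, Python scripts to look and compute and a tool call to move; the robot and the scene stay as the last step left them, time stands still between calls to the robot, and variables do not carry over. Pictures are saved under pics/ and viewed, at most 14 in all, crops included, and the job is handed in when it is done.

Besides the shell and the picture viewer there is one more tool, called after "Call:" as a command line: name --pt "numbers of a row" for each row, then --argument value for the rest. move_arm: Moves the arm, as the interface text tells. Its arguments: {"type":"object","properties":{"motion":{"type":"array","items":{"type":"array","items":{"type":"number"}}},"grip_force":{"type":"number"}},"required":["motion"]}

```bash
mkdir -p pics; cat > h.py <<'E'
import numpy as np, cv2
from rig import sensors, grab_frame, camera_params, order
def snap(n):
    p=camera_params(n); im,d=grab_frame(n); return im,d,p
def world(p,d):
    K=np.array(p["camera_matrix"],float);k=p["k1"];T=np.array(p["world_from_camera"])
    v,u=np.mgrid[0:480,0:640].astype(np.float64)
    pts=np.stack([u.ravel(),v.ravel()],1)[:,None]
    s=cv2.undistortPoints(pts,K,np.array([k,0,0,0.]))[:,0]
    z=d.ravel()
    X=np.c_[s[:,0]*z,s[:,1]*z,z]@T[:3,:3].T+T[:3,3]
    X[z==0]=np.nan
    return X.reshape(480,640,3)
def save(n,im): cv2.imwrite('pics/'+n+'.png',im[:,:,::-1])
E
python3 - <<'E'
from h import *
for n in ("top","side"):
    im,d,p=snap(n); save(n,im); np.savez('/tmp/'+n,im=im,d=d,w=world(p,d)); T=np.array(p["world_from_camera"]); print(n,T.round(2).tolist(),np.array(p["camera_matrix"]).tolist(),p["k1"])
print(sensors.sense())
E
```

```text
top [[0.0, -0.98, 0.18, 366.69], [-1.0, -0.0, 0.0, -12.12], [-0.0, -0.18, -0.98, 1045.39], [0.0, 0.0, 0.0, 1.0]] [[490.43099307117257, 0.0, 319.11355577804073], [0.0, 490.43099307117257, 242.0540687830882], [0.0, 0.0, 1.0]] -0.10551611982388746
side [[0.94, -0.25, 0.24, 268.34], [-0.35, -0.67, 0.66, -726.07], [-0.0, -0.7, -0.72, 866.07], [0.0, 0.0, 0.0, 1.0]] [[538.7611526654148, 0.0, 322.76245361389334], [0.0, 538.7611526654148, 239.7248049087739], [0.0, 0.0, 1.0]] -0.03749167971198116
{'clock': 0.1, 'qpos': array([-1.17236297e+00,  3.53634545e-01,  1.63407814e+00, -1.21686672e-05,
        1.15520463e+00, -2.43842222e-03]), 'qvel': array([-9.89825165e-04, -1.73803607e-03, -2.71696491e-03, -1.52880824e-03,
       -1.08901855e-04,  6.21277631e-05]), 'joint_efforts': array([-7.83305059e-04, -6.06358910e+01, -3.42818105e+01, -8.45603950e-05,
        3.91529786e-03, -1.64836098e-05]), 'eef_pos': array([ 243.69052078, -575.05279652,  230.59413514]), 'tcp_rot': array([-3.14026797e+00,  7.89622217e-06,  4.00876701e-01]), 'contact_force': array([-0.30353301, -0.46934772,  0.23013688]), 'wrist_torque': array([-0.01953261,  0.03360723,  0.052461  ]), 'grasp_force': 0.0, 'opening': 0.9988556851957398}
```

View pics/top.png

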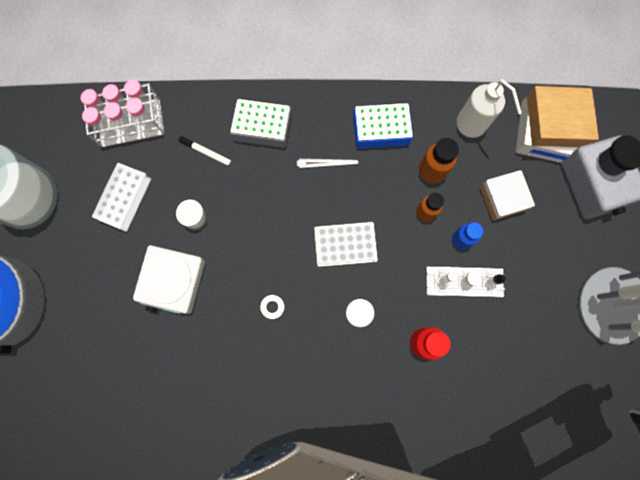

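View pics/side.png

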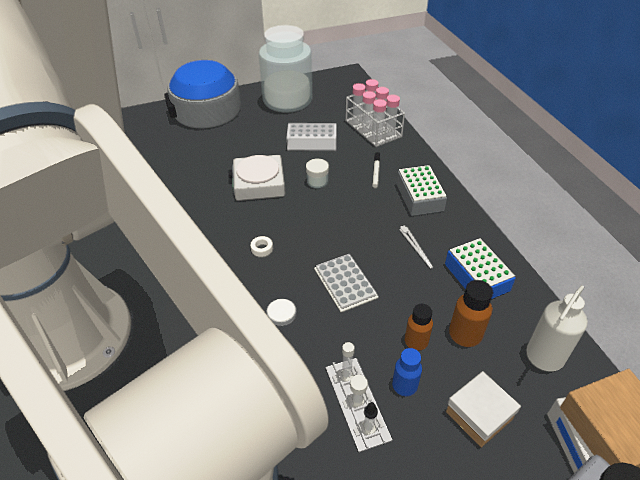

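The top view shows the small amber bottle (431,207), the large amber (438,163), blue (468,236) and red (432,343). It also shows the jar (190,214), stirrer (169,279), plate (346,244) and strip (465,282), with tall vial cap (447,278), short vial cap (471,279) and dropper (499,279). In the side view, the far vial (348,350) is the slim tall one and the middle vial (358,387) is the wide-capped short one.

The two amber candidates are (431,207) and (438,163). The smaller one, (431,207), fits the description. I'll measure these and confirm with one crop.

```bash
cat > m.py <<'E'
from h import *
D={n:np.load(f'/tmp/{n}.npz') for n in("top","side")}
def roi(n,u0,u1,v0,v1,zlo,zhi,lab):
    w=D[n]['w'][v0:v1,u0:u1]; m=(w[...,2]>zlo)&(w[...,2]<zhi)
    if m.sum()<5: print(lab,n,'none',np.nanmax(w[...,2]));return
    P=w[m]; c,r=cv2.minEnclosingCircle(P[:,:2].astype(np.float32))
    rc=cv2.minAreaRect(P[:,:2].astype(np.float32))
    print(lab,n,m.sum(),'circ',np.round(c,1),round(r,1),'med z',np.median(P[:,2]).round(1),'rect',np.round(rc[0],1),np.round(rc[1],1),round(rc[2],1))
R={'plate':((305,390,215,275,10,22),(310,382,250,312,10,22)),
'stir':((125,215,240,320,44,60),(225,295,150,205,46,60)),
'bottle':((415,448,190,224,88,102),(405,440,300,350,86,100)),
'bigbottle':((415,460,135,190,100,170),(448,500,278,350,100,170)),
'jar':((170,212,195,235,46,60),(302,334,156,190,46,60)),
'tall':((438,458,265,292,88,108),(338,358,338,362,88,108)),
'short':((460,485,265,292,62,80),(346,370,372,400,62,80)),
'drop':((488,510,268,292,70,100),(360,382,398,425,70,100)),
'strip':((420,512,258,305,3,9),(320,395,355,455,3,9)),
'dish':((340,380,295,330,7,20),(262,300,295,328,7,20)),
'tape':((255,290,290,325,10,25),(248,276,232,260,10,25)),
'blue':((450,485,218,252,50,120),(392,425,345,400,50,120))}
for k,v in R.items():
    for n,r in zip(("top","side"),v): roi(n,*r,k)
a=cv2.resize(D['top']['im'][130:310,400:520],None,fx=3.2,fy=3.2,interpolation=3)
b=cv2.resize(D['side']['im'][270:450,320:520],None,fx=2,fy=3.2*1,interpolation=3)
save('crop1',np.hstack([a,b]))
E
python3 m.py
```

```text
plate top 2072 circ [552.4 -68.9] 70.5 med z 14.9 rect [553.  -68.7] [ 81.5 122.1] 4.9
plate side 1820 circ [554.4 -68.1] 71.7 med z 15.9 rect [555.5 -68.3] [ 81.8 125.3] 4.8
stir top 2337 circ [472.3 305.6] 77.0 med z 50.9 rect [472.5 304.4] [117.4 117.2] 77.6
stir side 1022 circ [472.2 300. ] 74.6 med z 52.1 rect [473.5 301.6] [110.5 112.6] 78.5
bottle top 216 circ [ 627.8 -246.2] 17.4 med z 93.5 rect [ 627.9 -245.8] [31.4 34.3] 43.8
bottle side 295 circ [ 604.2 -269.8] 53.1 med z 94.1 rect [ 609.8 -273.7] [104.4  33.6] 54.6
bigbottle top 525 circ [ 724.8 -263.7] 24.5 med z 131.6 rect [ 724.2 -263.3] [46.6 46.9] 4.7
bigbottle side 742 circ [ 725.2 -264.4] 25.5 med z 131.9 rect [ 726.4 -265. ] [48.  47.2] 28.1
jar top 524 circ [611.4 263.8] 28.6 med z 50.9 rect [611.9 262.6] [54.5 55.1] 76.8
jar side 284 circ [612.6 263.6] 30.7 med z 52.6 rect [612.5 263.3] [59.5 51.4] 70.3
tall top 87 circ [ 475.1 -271.9] 9.5 med z 99.2 rect [ 475.4 -271.5] [17.4 17.3] 43.4
tall side 142 circ [ 476.5 -272.7] 10.9 med z 99.5 rect [ 475.8 -272.4] [21.5 18.6] 69.9
short top 180 circ [ 474.3 -324.8] 15
[... 313 characters left out ...]
1
strip top 1079 circ [ 473.9 -328.1] 110.4 med z 5.2 rect [ 474.6 -328.1] [202.2  99.7] 89.7
strip side 1530 circ [ 475.9 -326.6] 109.9 med z 5.3 rect [ 478.7 -324.3] [184.2 132.7] 70.6
dish top 574 circ [407.3 -95.9] 28.8 med z 13.3 rect [407.7 -96.4] [55.7 54.9] 25.7
dish side 581 circ [408.2 -97. ] 29.8 med z 13.7 rect [407.6 -97.7] [57.  57.1] 69.8
tape top 281 circ [419.2  86.8] 24.0 med z 17.5 rect [419.7  86.7] [46.1 46.3] 0.7
tape side 261 circ [418.5  86.9] 25.5 med z 17.3 rect [419.6  86.9] [47.5 47.5] 25.3
blue top 457 circ [ 565.2 -321. ] 23.2 med z 89.2 rect [ 563.3 -319.9] [45.1 40.5] 44.8
blue side 729 circ [ 566.9 -323.4] 23.1 med z 80.2 rect [ 566.2 -325.5] [41.5 44.1] 64.0
```

View pics/crop1.png

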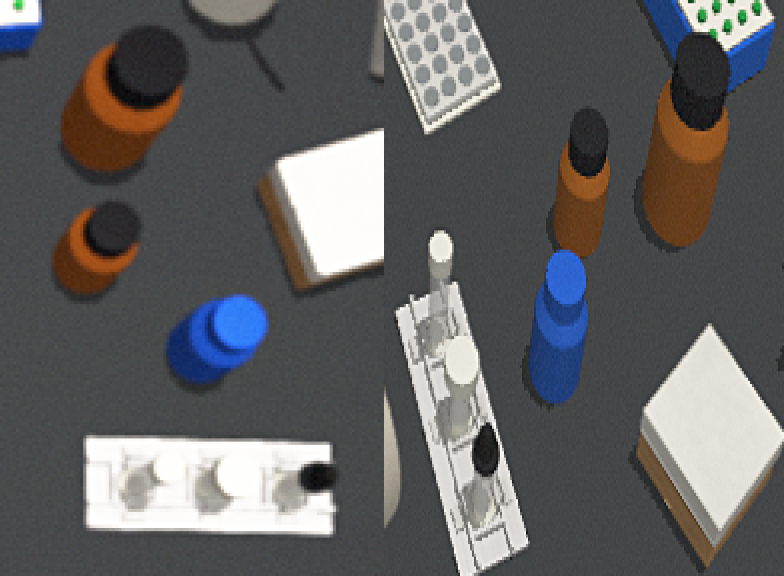

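The crop confirms the small amber bottle, with its cap at top pixel (435,201). It is shorter (94 mm) than the other amber bottle (132 mm), so it is the one meant. I'll recheck the bottle and stirrer quickly, then move.

```bash
python3 - <<'E'
from h import *
D={n:np.load(f'/tmp/{n}.npz') for n in("top","side")}
for n,r in (("top",(415,448,190,224)),("side",(405,437,300,328))):
    w=D[n]['w'][r[2]:r[3],r[0]:r[1]].reshape(-1,3); m=(abs(w[:,2]-93)<4)&(np.hypot(w[:,0]-628,w[:,1]+246)<25)
    P=w[m]; print(n,m.sum(),cv2.minEnclosingCircle(P[:,:2].astype(np.float32)),np.median(P[:,2]))
# stirrer: height profile over distance from centre
for n,r in (("top",(125,215,240,320)),("side",(225,295,150,205))):
    w=D[n]['w'][r[2]:r[3],r[0]:r[1]].reshape(-1,3); d=np.hypot(w[:,0]-473,w[:,1]-303)
    print(n,[(k,np.nanmedian(w[(d>k)&(d<k+4)&(w[:,2]>35),2]).round(1)) for k in range(0,76,8)])
    m=(w[:,2]>49.5-(n=='top')*1)&(w[:,2]<58)
    rc=cv2.minAreaRect(w[m][:,:2].astype(np.float32)); print(rc,cv2.minEnclosingCircle(w[m][:,:2].astype(np.float32)))
E
```

```text
top 205 ((627.8157958984375, -246.2065887451172), 17.447553634643555) 93.49309734280791
side 252 ((629.4690551757812, -245.0056610107422), 17.907642364501953) 94.20668256656256
top [(0, np.float64(50.2)), (8, np.float64(51.7)), (16, np.float64(51.5)), (24, np.float64(51.4)), (32, np.float64(51.2)), (40, np.float64(51.6)), (48, np.float64(50.5)), (56, np.float64(42.8)), (64, np.float64(42.6)), (72, np.float64(42.8))]
((473.3382873535156, 305.59344482421875), (103.3791732788086, 104.40019226074219), 52.76380920410156) ((473.5158386230469, 305.2316589355469), 52.67485046386719)
side [(0, np.float64(52.2)), (8, np.float64(52.5)), (16, np.float64(52.6)), (24, np.float64(52.5)), (32, np.float64(52.3)), (40, np.float64(52.2)), (48, np.float64(50.8)), (56, np.float64(43.1)), (64, np.float64(43.0)), (72, np.float64(41.5))]
((473.3965759277344, 304.6033935546875), (103.09143829345703, 102.40165710449219), 73.04361724853516) ((474.35546875, 305.6607360839844), 54.60674285888672)
```

Units first: turns go in shares of pi rad. So 0.4 rad / 3.1416 = 0.1273.

Call:
move_arm --pt "0 0 0.0573 0.06 -0.019 0.002 0.085" --pt "0 0 0.1146 0.12 -0.038 0.004 0.085" --pt "0 0 0.1273 0.18 -0.057 0.006 0.085" --pt "0 0 0.1273 0.24 -0.076 0.008 0.085" --pt "0 0 0.1273 0.3 -0.095 0.01 0.085" --pt "0 0 0.1273 0.36 -0.114 0.011 0.085" --pt "0 0 0.1273 0.42 -0.134 0.011 0.085" --pt "0 0 0.1273 0.4815 -0.1535 0.011 0.085"

```text
clock: 1.1
eef_pos: [622.2, -250.0, 219.9]
tcp_rot: [-3.142, 0.001, 0.001]
contact_force: [0.4, -0.8, 0.9]
opening: 0.995
grasp_force: 0.0
```

Call:
move_arm --pt "0 0 0 0 0 0 0.085" --pt "0 0 0 0 0 0.05 0.085" --pt "0 0 0 0 0 0.1 0.085" --pt "0 0 0 0 0 0.13 0.085" --pt "0 0 0 0 0 0.16 0.085" --pt "0 0 0 0 0 0.18 0.085" --pt "0 0 0 0 0 0.194 0.085" --pt "0 0 0 0 0 0.194 0.085"

```text
clock: 2.1
eef_pos: [620.5, -251.6, 25.6]
tcp_rot: [-3.141, 0.001, 0.001]
contact_force: [0.6, -0.0, -0.9]
opening: 0.996
grasp_force: 0.0
```

Call:
move_arm --pt "0 0 0 0.008 -0.006 0 0.085" --pt "0 0 0 0.008 -0.006 0 0.06" --pt "0 0 0 0.008 -0.006 0 0.03" --pt "0 0 0 0.008 -0.006 0 0.03" --pt "0 0 0 0.008 -0.006 0 0.03" --pt "0 0 0 0.008 -0.006 0 0.03" --pt "0 0 0 0.008 -0.006 0 0.03" --grip_force 50

```text
clock: 2.98
eef_pos: [629.6, -245.7, 27.0]
tcp_rot: [3.141, -0.001, 0.001]
contact_force: [-0.1, 1.4, 5.1]
opening: 0.522
grasp_force: 51.9
```

Call:
move_arm --pt "0 0 0 0 0 -0.01 0.03" --pt "0 0 0 0 0 -0.04 0.03" --pt "0 0 0 0 0 -0.07 0.03" --pt "0 0 0 0.002 -0.04 -0.08 0.03" --pt "0 0 0 0.004 -0.09 -0.08 0.03" --pt "0 0 0 0.006 -0.14 -0.08 0.03" --pt "0 0 0 0.008 -0.19 -0.08 0.03" --pt "0 0 0 0.01 -0.23 -0.08 0.03"

```text
clock: 3.98
eef_pos: [638.4, -13.8, 106.5]
tcp_rot: [-3.142, 0.0, 0.001]
contact_force: [0.2, 0.8, -2.4]
opening: 0.522
grasp_force: 51.6
```

Call:
move_arm --pt "0 0 0 0 -0.018 0 0.03" --pt "0 0 0 0 -0.018 0 0.03" --pt "0 0 0 0 -0.018 0.02 0.03" --pt "0 0 0 0 -0.018 0.04 0.03" --pt "0 0 0 0 -0.018 0.055 0.03" --pt "0 0 0 0 -0.018 0.065 0.03" --pt "0 0 0 0 -0.018 0.073 0.03" --pt "0 0 0 0 -0.018 0.075 0.03"

```text
clock: 4.97
eef_pos: [638.8, 2.4, 30.8]
tcp_rot: [-3.142, 0.0, 0.001]
contact_force: [-0.2, -0.3, -1.9]
opening: 0.518
grasp_force: 51.6
```

Call:
move_arm --pt "0 0 0 0 0 0.002 0.03" --pt "0 0 0 0 0 0.003 0.03" --pt "0 0 0 0 0 0.0035 0.03" --pt "0 0 0 0 0 0.004 0.03" --pt "0 0 0 0 0 0.0045 0.03" --pt "0 0 0 0 0 0.0045 0.03"

```text
clock: 5.72
eef_pos: [638.9, 2.4, 27.0]
tcp_rot: [-3.142, -0.0, 0.001]
contact_force: [-1.3, 0.1, 1.6]
opening: 0.52
grasp_force: 52.0
```

Touching the bench. Release and lift.

Call:
move_arm --pt "0 0 0 0 0 0 0.055" --pt "0 0 0 0 0 0 0.07" --pt "0 0 0 0 0 0 0.08" --pt "0 0 0 0 0 0 0.085" --pt "0 0 0 0 0 -0.04 0.085" --pt "0 0 0 0 0 -0.08 0.085" --pt "0 0 0 0 0 -0.12 0.085" --pt "0 0 0 0 0 -0.12 0.085"

```text
clock: 6.72
eef_pos: [641.1, 2.4, 150.4]
tcp_rot: [-3.142, -0.006, 0.001]
contact_force: [-0.7, -0.6, -0.4]
opening: 0.997
grasp_force: 0.0
```

Call:
move_arm --pt "0 0 0 -0.006 -0.05 0 0.085" --pt "0 0 0 -0.012 -0.1 0 0.085" --pt "0 0 0 -0.018 -0.15 0 0.085" --pt "0 0 0 -0.024 -0.2 0 0.085" --pt "0 0 0 -0.027 -0.24 0 0.085" --pt "0 0 0 -0.027 -0.261 0 0.085" --pt "0 0 0 -0.027 -0.261 0.03 0.085" --pt "0 0 0 -0.027 -0.261 0.05 0.085"

```text
clock: 7.72
eef_pos: [611.0, 262.8, 94.9]
tcp_rot: [3.141, 0.002, 0.001]
contact_force: [-0.6, 0.2, -0.4]
opening: 0.997
grasp_force: 0.0
```

Call:
move_arm --pt "0 0 0 0.001 -0.001 0.025 0.085" --pt "0 0 0 0.001 -0.001 0.05 0.085" --pt "0 0 0 0.001 -0.001 0.07 0.085" --pt "0 0 0 0.001 -0.001 0.079 0.085" --pt "0 0 0 0.001 -0.001 0.079 0.06" --pt "0 0 0 0.001 -0.001 0.079 0.04" --pt "0 0 0 0.001 -0.001 0.079 0.04" --pt "0 0 0 0.001 -0.001 0.079 0.04"

```text
clock: 8.72
eef_pos: [613.4, 264.7, 18.8]
tcp_rot: [-3.141, -0.002, 0.001]
contact_force: [0.2, -0.2, 4.6]
opening: 0.64
grasp_force: 52.9
```

Call:
move_arm --pt "0 0 0 0 0 -0.01 0.04" --pt "0 0 0 0 0 -0.04 0.04" --pt "0 0 0 0 0 -0.08 0.04" --pt "0 0 0 0 0 -0.12 0.04" --pt "0 0 0 0.005 0.03 -0.14 0.04" --pt "0 0 0 0.01 0.08 -0.14 0.04" --pt "0 0 0 0.015 0.13 -0.14 0.04" --pt "0 0 0 0.02 0.18 -0.14 0.04"

```text
clock: 9.72
eef_pos: [632.6, 82.9, 158.4]
tcp_rot: [-3.142, -0.0, 0.001]
contact_force: [-0.4, 0.4, -0.4]
opening: 0.641
grasp_force: 53.2
```

Call:
move_arm --pt "0 0 0 0.006 0.05 0 0.04" --pt "0 0 0 0.012 0.1 0 0.04" --pt "0 0 0 0.018 0.15 0 0.04" --pt "0 0 0 0.022 0.19 0 0.04" --pt "0 0 0 0.022 0.209 0 0.04" --pt "0 0 0 0.022 0.209 0 0.04" --pt "0 0 0 0.022 0.209 0.03 0.04" --pt "0 0 0 0.022 0.209 0.06 0.04"

```text
clock: 10.72
eef_pos: [655.1, -122.8, 97.6]
tcp_rot: [-3.141, -0.001, 0.002]
contact_force: [0.8, 0.6, -1.1]
opening: 0.638
grasp_force: 53.2
```

Call:
move_arm --pt "0 0 0 0 0.001 0.02 0.04" --pt "0 0 0 0 0.001 0.04 0.04" --pt "0 0 0 0 0.001 0.055 0.04" --pt "0 0 0 0 0.001 0.065 0.04" --pt "0 0 0 0 0.001 0.071 0.04" --pt "0 0 0 0 0.001 0.073 0.04" --pt "0 0 0 0 0.001 0.074 0.04" --pt "0 0 0 0 0.001 0.074 0.04"

```text
clock: 11.72
eef_pos: [655.2, -125.7, 24.2]
tcp_rot: [3.142, -0.001, 0.001]
contact_force: [0.1, -0.1, -1.0]
opening: 0.639
grasp_force: 53.2
```

Call:
move_arm --pt "0 0 0 0 -0.001 0.002 0.04" --pt "0 0 0 0 -0.001 0.0035 0.04" --pt "0 0 0 0 -0.001 0.0045 0.04" --pt "0 0 0 0 -0.001 0.005 0.04" --pt "0 0 0 0 -0.001 0.0055 0.04" --pt "0 0 0 0 -0.001 0.006 0.04" --pt "0 0 0 0 -0.001 0.006 0.04"

```text
clock: 12.6
eef_pos: [654.9, -124.6, 18.8]
tcp_rot: [-3.142, 0.0, 0.001]
contact_force: [-4.0, 1.0, 9.3]
opening: 0.642
grasp_force: 54.0
```

Call:
move_arm --pt "0 0 0 0 0 0 0.06" --pt "0 0 0 0 0 0 0.07" --pt "0 0 0 0 0 0 0.08" --pt "0 0 0 0 0 0 0.085" --pt "0 0 0 0 0 -0.04 0.085" --pt "0 0 0 0 0 -0.09 0.085" --pt "0 0 0 0 0 -0.14 0.085" --pt "0 0 0 0 0 -0.16 0.085"

```text
clock: 13.6
eef_pos: [656.4, -124.9, 181.2]
tcp_rot: [3.141, -0.004, 0.001]
contact_force: [0.8, 0.1, -0.2]
opening: 0.996
grasp_force: 0.0
```

Converted, -1.36 rad / 3.1416 = -0.4329.

Call:
move_arm --pt "0 0 -0.0541 -0.03 0.025 0 0.085" --pt "0 0 -0.1082 -0.06 0.05 0 0.085" --pt "0 0 -0.1623 -0.09 0.075 0 0.085" --pt "0 0 -0.2165 -0.12 0.1 0 0.085" --pt "0 0 -0.2706 -0.15 0.125 0 0.085" --pt "0 0 -0.3247 -0.1795 0.1475 0 0.085" --pt "0 0 -0.3788 -0.1795 0.1475 0 0.085" --pt "0 0 -0.4329 -0.1795 0.1475 0 0.085"

```text
clock: 14.6
eef_pos: [474.7, -272.4, 177.1]
tcp_rot: [-3.14, -0.0, 1.365]
contact_force: [-0.5, -1.0, 0.4]
opening: 0.995
grasp_force: 0.0
```

Converted, -0.21 rad / 3.1416 = -0.0668.

Call:
move_arm --pt "0 0 -0.0541 0 0 0 0.07" --pt "0 0 -0.0668 0 0 0 0.06" --pt "0 0 -0.0668 0 0 0 0.06" --pt "0 0 -0.0668 0 0 0 0.06"

```text
clock: 15.1
eef_pos: [475.4, -272.1, 177.4]
tcp_rot: [-3.141, -0.0, 1.57]
contact_force: [0.0, -0.3, -0.4]
opening: 0.7
grasp_force: 0.0
```

Call:
move_arm --pt "0 0 0 0 0 0.04 0.06" --pt "0 0 0 0 0 0.08 0.06" --pt "0 0 0 0 0 0.1 0.06" --pt "0 0 0 0 0 0.109 0.06" --pt "0 0 0 0 0 0.109 0.03" --pt "0 0 0 0 0 0.109 0.01" --pt "0 0 0 0 0 0.109 0.005" --pt "0 0 0 0 0 0.109 0.005" --grip_force 40

```text
clock: 16.1
eef_pos: [476.3, -272.6, 69.8]
tcp_rot: [3.14, 0.001, 1.571]
contact_force: [-0.3, 0.5, 7.4]
opening: 0.219
grasp_force: 39.1
```

Call:
move_arm --pt "0 0 0 0 0 -0.006 0.005" --pt "0 0 0 0 0 -0.012 0.005" --pt "0 0 0 0 0 -0.018 0.005" --pt "0 0 0 0 0 -0.026 0.005" --pt "0 0 0 0 0 -0.05 0.005" --pt "0 0 0 0 0 -0.08 0.005" --pt "0 0 0 0 0 -0.11 0.005" --pt "0 0 0 0 0 -0.11 0.005"

```text
clock: 17.1
eef_pos: [477.1, -273.1, 181.6]
tcp_rot: [3.137, 0.002, 1.571]
contact_force: [0.5, -0.2, 0.6]
opening: 0.215
grasp_force: 41.7
```

Call:
move_arm --pt "0 0 0 0.035 0.028 0 0.005" --pt "0 0 0 0.07 0.056 0 0.005" --pt "0 0 0 0.105 0.084 0 0.005" --pt "0 0 0 0.14 0.112 0 0.005" --pt "0 0 0 0.175 0.14 0 0.005" --pt "0 0 0 0.205 0.164 0 0.005" --pt "0 0 0 0.211 0.169 0 0.005" --pt "0 0 0 0.211 0.169 0 0.005"

```text
clock: 18.1
eef_pos: [644.0, -61.1, 177.9]
tcp_rot: [-3.14, 0.0, 1.572]
contact_force: [0.1, 0.4, 0.6]
opening: 0.218
grasp_force: 41.7
```

```bash
python3 - <<'E'
from h import *
im,d,p=snap('side'); np.savez('/tmp/side2',im=im,d=d,w=world(p,d))
save('side2',cv2.resize(im[120:400,240:500],None,fx=2,fy=2))
w=world(p,d)
print(sensors.sense()['eef_pos'])
m=(w[...,2]>40)&(w[...,2]<185)&(np.hypot(w[...,0]-645,w[...,1]+61)<22)
v,u=np.nonzero(m); print(m.sum(),v.min(),v.max(),u.min(),u.max())
for z in range(50,180,10):
    s=m&(abs(w[...,2]-z)<5)
    if s.sum(): print(z,s.sum(),w[s].mean(0).round(1),np.ptp(w[s][:,0]).round(1),np.ptp(w[s][:,1]).round(1))
E
```

```text
[643.71832667 -61.6862504  178.07781549]
276 205 236 381 399
110 8 [639.8 -68.3 113.6] 10.9 4.8
120 62 [640.7 -65.9 120.6] 23.1 22.1
130 34 [640.7 -65.3 130.2] 15.0 12.8
140 32 [641.4 -66.  140.3] 16.5 13.2
150 31 [640.8 -65.9 150.4] 14.1 11.6
160 36 [641.  -65.6 160.1] 17.5 13.7
170 30 [641.5 -66.4 169.6] 14.6 10.4
```

View pics/side2.png

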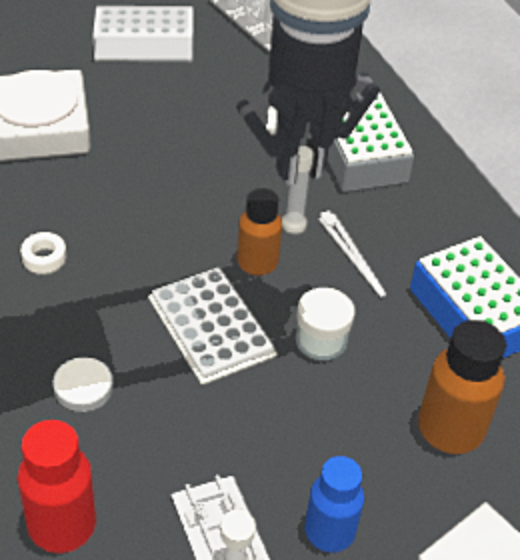

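The picture shows the vial held upright, foot at crop (294,222) and underside at about z=113. The bottle and jar stand behind the plate. Lowering.

Call:
move_arm --pt "0 0 0 0 0.001 0.03 0.005" --pt "0 0 0 0 0.001 0.06 0.005" --pt "0 0 0 0 0.001 0.08 0.005" --pt "0 0 0 0 0.001 0.095 0.005" --pt "0 0 0 0 0.001 0.104 0.005" --pt "0 0 0 0 0.001 0.107 0.005" --pt "0 0 0 0 0.001 0.108 0.005" --pt "0 0 0 0 0.001 0.108 0.005"

```text
clock: 19.15
eef_pos: [646.0, -61.2, 71.3]
tcp_rot: [3.141, 0.0, 1.571]
contact_force: [-0.9, -0.8, -1.2]
opening: 0.215
grasp_force: 41.7
```

Call:
move_arm --pt "0 0 0 0 0 0.002 0.005" --pt "0 0 0 0 0 0.003 0.005" --pt "0 0 0 0 0 0.004 0.005" --pt "0 0 0 0 0 0.005 0.005" --pt "0 0 0 0 0 0.0055 0.005" --pt "0 0 0 0 0 0.006 0.005" --pt "0 0 0 0 0 0.006 0.005"

```text
clock: 20.02
eef_pos: [645.7, -61.3, 64.9]
tcp_rot: [3.141, 0.0, 1.571]
contact_force: [-0.6, 0.9, 1.4]
opening: 0.216
grasp_force: 41.8
```

Call:
move_arm --pt "0 0 0 0 0 0.0005 0.005" --pt "0 0 0 0 0 0.0005 0.022" --pt "0 0 0 0 0 0.0005 0.03" --pt "0 0 0 0 0 0.0005 0.045" --pt "0 0 0 0 0 0.0005 0.06" --pt "0 0 0 0 0 -0.03 0.06" --pt "0 0 0 0 0 -0.07 0.06" --pt "0 0 0 0 0 -0.11 0.06"

```text
clock: 21.02
eef_pos: [645.4, -61.2, 175.7]
tcp_rot: [-3.141, -0.0, 1.571]
contact_force: [0.1, -1.0, 0.1]
opening: 0.704
grasp_force: 0.0
```

Call:
move_arm --pt "0 0 0 -0.044 -0.028 0 0.06" --pt "0 0 0 -0.088 -0.056 0 0.06" --pt "0 0 0 -0.132 -0.085 0 0.06" --pt "0 0 0 -0.176 -0.113 0 0.06" --pt "0 0 0 -0.22 -0.142 0 0.06" --pt "0 0 0 -0.255 -0.165 0 0.06" --pt "0 0 0 -0.264 -0.17 0 0.06" --pt "0 0 0 -0.264 -0.17 0 0.06"

```text
clock: 22.02
eef_pos: [475.6, -325.4, 174.8]
tcp_rot: [3.141, -0.0, 1.569]
contact_force: [0.0, 0.4, 0.7]
opening: 0.705
grasp_force: 0.0
```

```bash
python3 - <<'E'
from h import *
print(sensors.sense()['eef_pos'])
im,d,p=snap('wrist'); save('wrist1',im); w=world(p,d)
m=(abs(w[...,2]-71)<4)&(np.hypot(w[...,0]-474,w[...,1]+325)<30)
print(m.sum(), cv2.minEnclosingCircle(w[m][:,:2].astype(np.float32)) if m.sum() else '',np.median(w[m][:,2]))
E
```

```text
[ 475.57305589 -325.38763806  174.78777498]
1137 ((474.19818115234375, -323.37078857421875), 14.387033462524414) 70.63312998344551
```

Call:
move_arm --pt "0 0 0 0.001 -0.001 0.045 0.06" --pt "0 0 0 0.001 -0.001 0.09 0.06" --pt "0 0 0 0.001 -0.001 0.12 0.06" --pt "0 0 0 0.001 -0.001 0.132 0.06" --pt "0 0 0 0.001 -0.001 0.132 0.04" --pt "0 0 0 0.001 -0.001 0.132 0.02" --pt "0 0 0 0.001 -0.001 0.132 0.012" --pt "0 0 0 0.001 -0.001 0.132 0.012"

```text
clock: 23.08
eef_pos: [475.3, -324.8, 43.9]
tcp_rot: [3.14, 0.001, 1.571]
contact_force: [0.7, 0.3, 5.1]
opening: 0.326
grasp_force: 39.6
```

Call:
move_arm --pt "0 0 0 0 0 0 0.012" --pt "0 0 0 0 0 -0.006 0.012" --pt "0 0 0 0 0 -0.012 0.012" --pt "0 0 0 0 0 -0.018 0.012" --pt "0 0 0 0 0 -0.026 0.012" --pt "0 0 0 0 0 -0.06 0.012" --pt "0 0 0 0 0 -0.1 0.012" --pt "0 0 0 0 0 -0.13 0.012"

```text
clock: 24.08
eef_pos: [474.9, -324.5, 175.0]
tcp_rot: [3.14, 0.001, 1.571]
contact_force: [0.6, -0.1, -0.8]
opening: 0.324
grasp_force: 43.0
```

Call:
move_arm --pt "0 0 0 0.04 0 0 0.012" --pt "0 0 0 0.09 0 0 0.012" --pt "0 0 0 0.14 0 0 0.012" --pt "0 0 0 0.19 0 0 0.012" --pt "0 0 0 0.24 0 0 0.012" --pt "0 0 0 0.29 0 0 0.012" --pt "0 0 0 0.34 0 0 0.012" --pt "0 0 0 0.38 0 0 0.012"

```text
clock: 25.08
eef_pos: [474.4, 57.6, 173.5]
tcp_rot: [3.141, -0.0, 1.571]
contact_force: [0.8, -0.1, 0.4]
opening: 0.323
grasp_force: 43.0
```

Call:
move_arm --pt "0 0 0 0.05 0 0 0.012" --pt "0 0 0 0.1 0 0 0.012" --pt "0 0 0 0.15 0 0 0.012" --pt "0 0 0 0.2 0 0 0.012" --pt "0 0 0 0.235 0 0 0.012" --pt "0 0 0 0.248 0 0 0.012" --pt "0 0 0 0.248 0 0 0.012" --pt "0 0 0 0.248 0 0 0.012"

```text
clock: 26.08
eef_pos: [474.5, 302.5, 172.8]
tcp_rot: [-3.141, 0.001, 1.57]
contact_force: [-0.6, -0.3, -0.5]
opening: 0.325
grasp_force: 43.0
```

```bash
python3 - <<'E'
from h import *
print(sensors.sense()['eef_pos'])
im,d,p=snap('side'); w=world(p,d)
save('side3',cv2.resize(im[60:260,160:380],None,fx=3,fy=3))
m=(w[...,2]>60)&(w[...,2]<185)&(np.hypot(w[...,0]-474,w[...,1]-304)<25)
for z in range(110,190,10):
    s=m&(abs(w[...,2]-z)<5)
    if s.sum(): print(z,s.sum(),w[s].mean(0).round(1),w[s].min(0).round(1),w[s].max(0).round(1))
E
```

```text
[474.47324422 302.53576329 172.76613002]
130 2 [478.7 294.9 134.6] [476.  293.8 134.6] [481.4 296.1 134.7]
140 45 [471.2 296.5 140.2] [461.3 289.4 136. ] [485.2 308.4 144.6]
150 31 [472.4 297.1 150. ] [464.8 292.  145.5] [482.1 304.7 154.7]
160 26 [472.5 297.2 160.1] [465.3 290.9 155.6] [480.1 304.5 164.6]
170 29 [474.2 297.9 170.5] [466.1 288.7 165.1] [488.6 308.7 175. ]
180 44 [472.7 294.6 180.1] [450.8 289.3 175.2] [497.9 301.2 184.9]
```

View pics/side3.png

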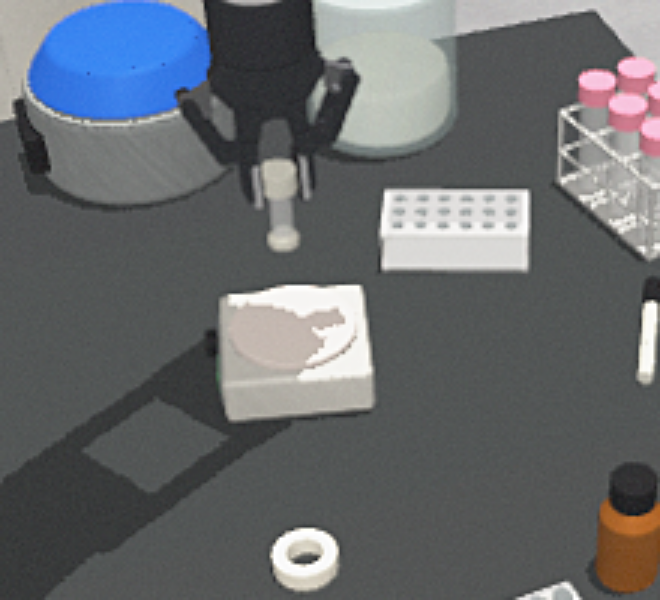

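The vial hangs upright under the gripper, foot at crop (283,240) and underside at z≈134, which matches the expected 134. Lowering 82 mm in total.

Call:
move_arm --pt "0 0 0 0.002 -0.001 0.025 0.012" --pt "0 0 0 0.002 -0.001 0.045 0.012" --pt "0 0 0 0.002 -0.001 0.06 0.012" --pt "0 0 0 0.002 -0.001 0.07 0.012" --pt "0 0 0 0.002 -0.001 0.075 0.012" --pt "0 0 0 0.002 -0.001 0.076 0.012" --pt "0 0 0 0.002 -0.001 0.077 0.012" --pt "0 0 0 0.002 -0.001 0.077 0.012"

```text
clock: 27.12
eef_pos: [473.7, 305.9, 96.1]
tcp_rot: [3.141, -0.0, 1.571]
contact_force: [0.3, 0.3, -0.4]
opening: 0.324
grasp_force: 43.0
```

Call:
move_arm --pt "0 0 0 -0.001 0 0.002 0.012" --pt "0 0 0 -0.001 0 0.003 0.012" --pt "0 0 0 -0.001 0 0.0035 0.012" --pt "0 0 0 -0.001 0 0.004 0.012" --pt "0 0 0 -0.001 0 0.0045 0.012" --pt "0 0 0 -0.001 0 0.005 0.012" --pt "0 0 0 -0.001 0 0.005 0.012"

```text
clock: 28.0
eef_pos: [473.6, 304.8, 91.0]
tcp_rot: [3.141, -0.0, 1.571]
contact_force: [-0.9, -0.6, 2.0]
opening: 0.321
grasp_force: 43.2
```

Call:
move_arm --pt "0 0 0 0 0 0.0003 0.012" --pt "0 0 0 0 0 0.0003 0.03" --pt "0 0 0 0 0 0.0003 0.04" --pt "0 0 0 0 0 0.0003 0.05" --pt "0 0 0 0 0 0.0003 0.065" --pt "0 0 0 0 0 -0.03 0.065" --pt "0 0 0 0 0 -0.07 0.065" --pt "0 0 0 0 0 -0.11 0.065"

```text
clock: 29.0
eef_pos: [473.4, 304.7, 201.8]
tcp_rot: [-3.141, 0.0, 1.571]
contact_force: [0.2, 1.5, -0.8]
opening: 0.762
grasp_force: 0.0
```

Call:
move_arm --pt "0 0 0 0 -0.03 -0.02 0.065" --pt "0 0 0 0 -0.07 -0.03 0.065" --pt "0 0 0 0 -0.1 -0.03 0.065" --pt "0 0 0 0 -0.12 -0.03 0.065" --pt "0 0 0 0 -0.12 -0.03 0.065" --pt "0 0 0 0 -0.12 -0.03 0.065" --pt "0 0 0 0 -0.12 -0.03 0.065"

```text
clock: 29.88
eef_pos: [354.4, 304.9, 230.7]
tcp_rot: [3.141, 0.0, 1.57]
contact_force: [0.4, 0.6, 0.1]
opening: 0.76
grasp_force: 0.0
```

```bash
python3 - <<'E'
from h import *
print(sensors.sense()['eef_pos'])
pc=np.array([554.,-68.5]);a=.085;R=np.array([[np.cos(a),np.sin(a)],[-np.sin(a),np.cos(a)]])
O={'bottle':(639,3,94,17),'jar':(655,-124,52,28),'tall':(645,-61,95,10),'short':(473.5,305,118,14.5),'drop':(472,-377,86,7),'dish':(408,-96,13,29),'tape':(419,87,17.5,24)}
for n in("top","side"):
    im,d,p=snap(n); w=world(p,d); save(n+'_end',im)
    for k,(x,y,z,r) in O.items():
        m=(abs(w[...,2]-z)<4)&(np.hypot(w[...,0]-x,w[...,1]-y)<r+12)
        if m.sum()<5: print(n,k,'none');continue
        c,rr=cv2.minEnclosingCircle(w[m][:,:2].astype(np.float32)); c=np.array(c)
        print(n,k,m.sum(),c.round(1),round(rr,1),np.median(w[m][:,2]).round(1),'plate',(R@(c-pc)).round(1))
E
```

```text
[354.39260393 304.87757396 230.67143681]
top bottle 205 [637.2   1.1] 17.2 93.3 plate [88.8 62.3]
top jar 493 [ 653.1 -123.8] 28.1 51.6 plate [ 94.1 -63.5]
top tall 72 [643.8 -62.3] 9.9 94.1 plate [90.  -1.5]
top short 165 [472.1 304.3] 14.9 117.4 plate [-49.9 378.4]
top drop 21 [ 471.7 -375.6] 6.6 85.2 plate [-108.1 -299. ]
top dish 551 [407.4 -95.9] 28.8 13.4 plate [-148.4  -14.8]
top tape 265 [419.1  86.6] 23.9 17.4 plate [-121.2  166. ]
side bottle 163 [638.3   2.4] 18.0 94.3 plate [90.  63.5]
side jar 489 [ 654.6 -124.5] 29.7 52.5 plate [ 95.4 -64.4]
side tall 66 [644.2 -61.1] 11.0 95.1 plate [90.5 -0.3]
side short 84 [470.8 303. ] 16.3 118.2 plate [-51.4 377.3]
side drop 40 [ 473.9 -377.4] 6.9 85.8 plate [-106. -301.]
side dish 560 [406.4 -96.2] 31.3 13.7 plate [-149.4  -15.1]
side tape 221 [419.7  87.7] 26.3 17.8 plate [-120.6  167. ]
```

View pics/side_end.png

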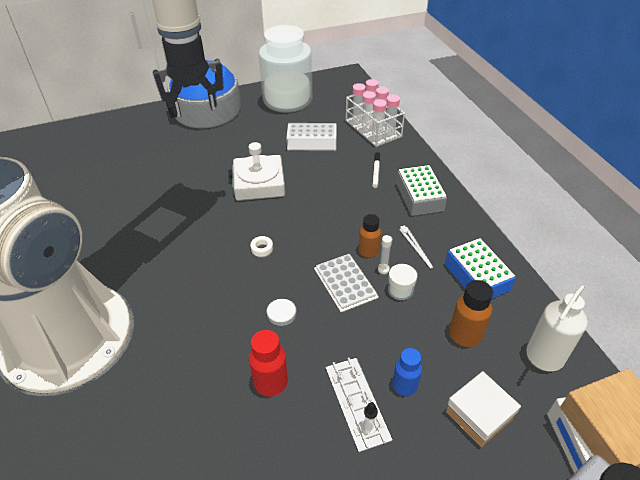

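The end view shows everything upright: bottle (370,237), tall vial (385,255) and jar (402,282) in a row behind the plate, and the short vial (255,158) in the middle of the stirrer. All four are within about 3 mm of their places, and the dropper vial, dish and tape have not moved. Handing in.

```bash
python3 -c "
from rig import order
print(order.sign_off())"
```

```text
the job is handed in; nothing more can be done
None
```

The job is handed in: bottle, tall vial, jar and short vial all stood upright within about 3 mm of their places in the final camera check, with the dropper vial, dish and tape unmoved; sign-off returned no verdict.

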